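Set the wind vane to the green mark and put the brake over

ROBOT

A 6-joint arm with a two-finger parallel gripper is mounted at the origin on the work surface. World frame = base frame: x ahead of the robot, y to its left, z up, the work surface at z = 0. Lengths are in m, angles in degrees, forces in N, time in s.
With the tool pointing down it reaches from about 0.375 to 0.9 m from the base axis. Payload 3.1 kg.
Tool frame: the origin (TCP) lies between the finger pads; the fingertips stand 11 mm ahead of it and the grasp point (between the pads) lies 8 mm behind it; z points along the fingers, y is the line along which they close (so a half turn about z gives the same grasp; the last joint's range is limited). The gripper opens to 87 mm and grips with 3 to 60 N. Pads are 19 mm wide; open, the fingers measure 117 mm over their backs; the gripper's body (75 mm by 190 mm) begins 51 mm behind the grasp point.
Start: joints at [-83.623, 30.224, 82.088, -0, 67.689, -10.227], TCP at [0.179, -0.599, 0.234] pointing down, gripper open.
Joint ranges: [-176.69, 176.69], [-43.24, 126.21], [12.49, 139.97], [-82, 262], [0, 151.66], [-163.58, 163.58]. Speed limits (degrees/s): [159.86, 159.86, 180, 180, 180, 180].

INTERFACE

Orientations are given as a 3x3 rotation matrix whose columns are the frame's x, y, z axes.
In Python, from rig import bot gives the robot as it stands.
- The arm moves only by the tool apply_moves, never from a script. Its argument "steps" is a list that holds one entry, the list of rows, each a list of 7 numbers: the shift along the tool's x, y, z in cm, then the turn, a rotation vector about the tool's x, y, z in degrees, then the gripper command: -1 is shut, 1 is fully open, values between are in proportion. In form: [[[dx, dy, dz, rx, ry, rz, jaw], ...]]. A call has 1 to 20 rows; each row is the pose to reach, as a shift and turn from the pose commanded when the call began, along the tool's axes at that moment; what a row does not reach only later rows make up. A row lasts 1/8 s, in which the tool goes at most 62.5 mm and 10.7 degrees, less where a joint would pass 70% of its speed; a pose out of reach is approached as far as the arm can. A call with a gripper value outside its range is refused whole. The fingers move at their own pace and stop on an object; the grip force is fixed at half the most. Time passes only in rows, so rows that repeat a pose let the fingers close. It gives the time, the measured TCP pose, the force, the opening and the grip force at its end, in the units of the state.
- bot.read_state(): the state, without advancing time (a new reading comes with each control period).
- bot.capture(name): name is "scene" or "top" or "wrist"; returns the picture (400x640x3 uint8, blue, green, red); there is no depth.
- bot.camera_model(name): a dict with "intrinsics" (3x3 intrinsics, pixels), "k1" (the pictures are not rectified: a ray, as slopes to the right and down, at radius r is drawn at 1 + k1 r^2 times it, then the intrinsics apply), "R" (3x3) and "t" (3): a world point X has camera coordinates R X + t. Camera axes: x right, y down, z forward; pixel columns grow to the right and rows downward; lengths in m; the calibration is good to about 2 mm. A picture is of the moment at which its call begins: read the wrist's pose just before it. camera_model takes no time and is no camera call; for the wrist camera it gives the pose at the moment of the call.
- bot.hand_in(): hands the job in; it is judged then, once.
The state is a dict: "time_s": time; "joint_positions": joint angles; "qvel": joint speeds; "tau": joint torques, N m; "position": TCP position; "tcp_rot": TCP orientation; "force": force on the tool from outside, world axes, zero at the start; "moment": the same for the moment, N m; "opening": opening from 0.0 (shut) to 1.0 (fully open); "grasp_force": force on a finger pad.
Only numpy, scipy, OpenCV 4.12 (cv2) and the standard library are available. Lean on these libraries where they do the work, as an engineer would, in place of code of your own. Each camera call takes 0.05 s, during which the arm holds its last target. There are 200 camera calls.

TASK

With the fingers shut and used as one finger, gently push the arm of the wind vane round until its red nose stands over the green disc, and leave it there. Then push the orange brake lever round to its stop, so that it points away from the vane. Grip and lift nothing, and leave the other things on the bench where they are.

Things in the scene. Friction and masses are not known exactly. Their poses are not given: they have to be found in the camera images.
- rig: wind-vane test rig bolted to the bench: a dark round base plate 290 mm across and 20 mm high with tick marks, and a dark tongue 64 mm wide and 18 mm high that runs out from it along the rig's +y to 245 mm from the plate's centre and carries the brake lever. Origin: centre of the round plate, on the bench; z up, y along the tongue.
- vane_axis (a point): point on the vane's upright turning axis (centre of the round plate), 60 mm above the bench, the height of the middle of the vane's arm.
- vane: white wind vane, turning about the upright axis at the plate's centre (2.8 rad either way from the rig's -x); it stays where left, friction under 1 N at the nose. Origin on the axis at bench level, x towards the nose. Along +x a straight bar 10 mm wide, 50 to 70 mm above the bench, to 118 mm from the axis. Hub 34 mm across, 76 mm high. Along -x a thin tail fin, 72 to 138 mm out, 48 to 108 mm high.
- vane_nose (a point): centre of the red nose, 112 mm from the axis, at mid depth of the bar (60 mm above the bench). The last 14 mm of the bar are red, with a thin red pin under them, down to 34 mm above the bench.
- green_top (a point): centre of the top of the green disc, 28 mm across and 10 mm high, fixed on the plate, its top 30 mm above the bench, 110 to 115 mm from the vane's axis. It lies about a quarter turn to one side of the vane's nose (45 to 135 degrees away); an identical yellow disc, not wanted, lies on the other side.
- brake (a joint): angle of the orange brake lever (rad): it grows as the lever turns clockwise seen from above; about 0 to 0.3 at the start (pointing along the rig's -x), 1.57 at its stop (pointing straight out along the rig's +y, away from the vane). It stays where it is left; friction about 1 N at its end.
- brake_axis (a point): point on the lever's upright turning axis, 40 mm above the bench, on the tongue, 180 mm from the vane's axis.
- brake_tip (a point): outer end of the lever, 85 mm from its axis, 41 mm above the bench. The lever's bar is 12 mm wide and 31 to 51 mm above the bench; a round knob 18 mm across stands on its end, up to 63 mm. A thin steel stop pin stands beside it on the tongue.
- clip_post: upright steel post fixed to the bench with a spring clip that pinches a chrome gauge bezel 76 mm across, 210 mm high in all; to be left alone. It stands on the far side of the plate away from the lever, about 220 mm from the vane's axis. Origin: centre of its 56 mm foot.
- fitting: loose copper capillary fitting, 34 mm across and 48 mm high, standing near the tip of the brake lever; origin at the centre of its foot. Leave alone.
- cover: loose round blue enamel instrument cover, 96 mm across and 64 mm high, beside the plate; origin at the centre of its underside. Leave alone.
- screwdriver: loose brass screwdriver 150 mm long, lying beside the plate; origin near its middle, x along it. Leave alone.
- jar: loose amber jar, 56 mm across and 65 mm high, at the right; origin at the centre of its foot. Leave alone.
- spare_bezel: loose chrome ring 80 mm across and 12 mm high, lying at the left; origin at the centre of its underside. Leave alone.

How it is judged:
By the outcome, as a careful person would: the job done as asked, in the order asked, and still so for the second after the job is handed in, with the robot touching nothing.
It also fails if it takes over 51 s, if anything falls off the work surface, if the arm or the gripper's body presses on something with over 40 N, if the wrist force passes 120 N, or if a joint passes its speed limit or range.

## Working session

There is one attempt and no reset: what is moved stays moved. The work goes in short steps, Python scripts to look and compute and a tool call to move; the robot and the scene stay as the last step left them, time stands still between calls to the robot, and variables do not carry over. Pictures are saved under pics/ and viewed, at most 10 in all, crops included, and the job is handed in when it is done.

Besides the shell and the picture viewer there is one more tool, called in YAML: its name, and indented under it one key for each argument. apply_moves: Moves the arm, as the interface text tells. Its arguments: {"type":"object","properties":{"steps":{"type":"array","items":{"type":"array","items":{"type":"array","items":{"type":"number"}}}}},"required":["steps"]}

```bash
mkdir -p pics; ls; python3 - <<'E'
from rig import bot
import cv2
s=bot.read_state(); print(s)
for n in("top","scene"):
    cv2.imwrite(f"pics/{n}0.png",bot.capture(n)); print(n,bot.camera_model(n))
E
```

```text
pics
{'time_s': 0.0, 'joint_positions': array([-8.36247373e+01,  3.02785587e+01,  8.21554744e+01,  3.21190411e-05,
        6.76876483e+01, -1.02263483e+01]), 'qvel': array([ 0.06818192, -0.05715616, -0.08208646,  0.01910661, -0.09171646,
        0.0799785 ]), 'tau': array([-8.92316293e-04, -4.40043104e+01, -1.76594013e+01,  6.34066109e-02,
        5.82757720e-02, -1.55392790e-04]), 'position': array([ 0.17853218, -0.59823538,  0.23258102]), 'tcp_rot': array([[ 9.58314647e-01,  2.85714862e-01, -2.35304305e-04],
       [ 2.85714710e-01, -9.58312397e-01,  2.11066343e-03],
       [ 3.77552880e-04, -2.08990958e-03, -9.99997745e-01]]), 'force': array([ 0.90810377,  0.04819219, -0.29948918]), 'moment': array([ 0.0054137 , -0.05432556,  0.05689512]), 'grasp_force': 0.0, 'opening': 1.0001888848999556}
top {'intrinsics': array([[423.32028643,   0.        , 317.43387306],
       [  0.        , 423.32028643, 203.44451702],
       [  0.        ,   0.        ,   1.        ]]), 'k1': -0.0897676793726546, 'R': array([[ 0.02655505, -0.99931954,  0.02559856],
       [-0.98536659, -0.03048011, -0.16770109],
       [ 0.16836722, -0.02077066, -0.98550548]]), 't': array([-0.04392229,  0.5960606 ,  0.99453952])}
scene {'intrinsics': array([[395.64752839,   0.        , 322.34193326],
       [  0.        , 395.64752839, 200.75645891],
       [  0.        ,   0.        ,   1.        ]]), 'k1': 0.0007354788448726404, 'R': array([[ 0.80746321,  0.58962252, -0.0186666 ],
       [ 0.46573633, -0.65658868, -0.59327985],
       [-0.36206744,  0.47035794, -0.80477983]]), 't': array([-0.44808027, -0.25744901,  1.43204013])}
```

View pics/top0.png

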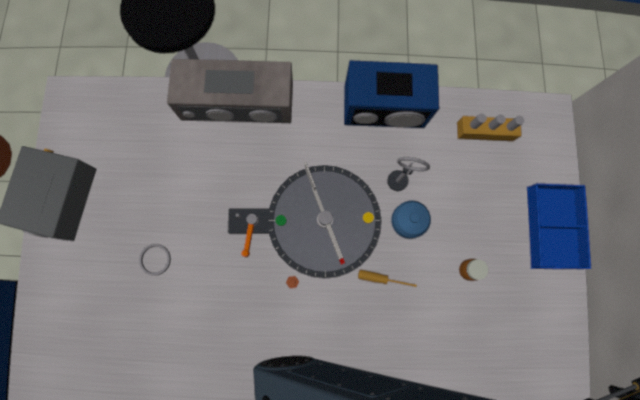

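View pics/scene0.png

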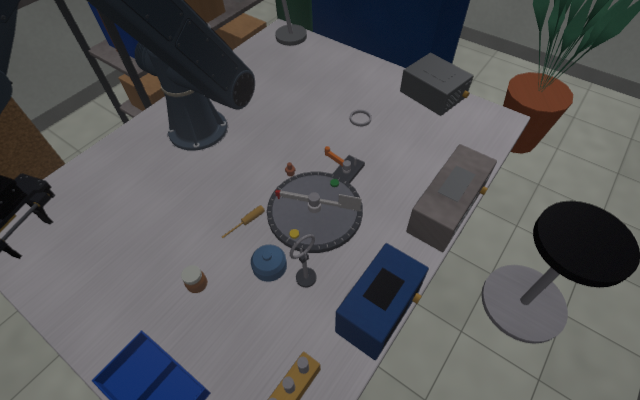

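The top view shows the plate at about (325,220), green disc (281,221), yellow (368,217), red nose (342,261), lever pivot (252,219), lever tip (246,253) and fitting (292,282). I'll enlarge it to read these positions more closely.

```bash
python3 - <<'E'
import cv2
im=cv2.imread("pics/top0.png")[150:300,220:420]
cv2.imwrite("pics/crop0.png",cv2.convertScaleAbs(cv2.resize(im,None,fx=4,fy=4,interpolation=cv2.INTER_CUBIC),alpha=1.6))
E
cat >h.py <<'E'
import numpy as np,cv2
from rig import bot
def world(n,px,z):
    m=bot.camera_model(n);K,R,t=m["intrinsics"],m["R"],m["t"]
    q=cv2.undistortPointsIter(np.array([[px]],float),K,np.array([m["k1"],0,0,0.]),None,None,(3,50,1e-10))[0,0]
    d=R.T@np.array([q[0],q[1],1]);c=-R.T@t
    return c+d*(z-c[2])/d[2]
E
```

```text
(no output)
```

View pics/crop0.png

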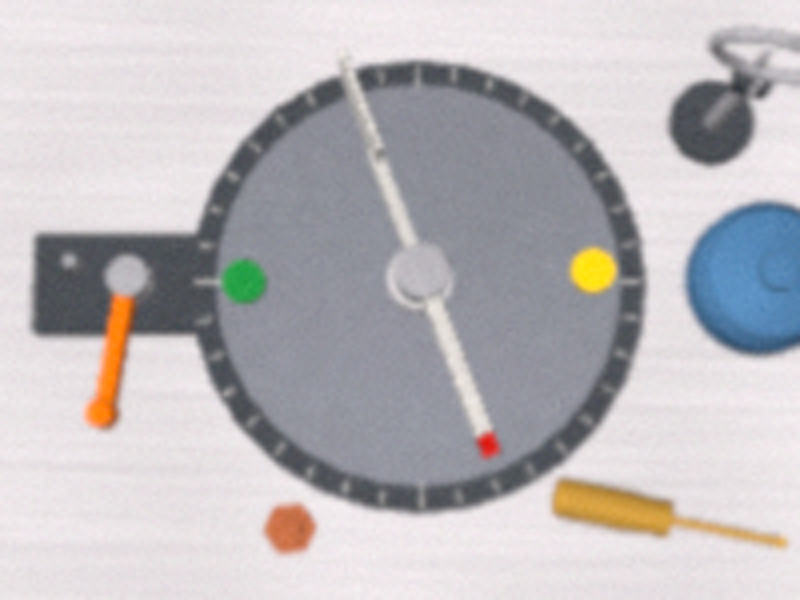

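The crop (4x, offset 220,150) shows hub (420,270), green disc (245,281), yellow (594,270), nose (488,445), lever pivot (127,275), knob (101,412), fitting (290,528) and stop pin (69,260). Both parts have to turn clockwise seen from above.

```bash
python3 - <<'E'
from h import *
f=lambda x,y:((x+.5)/4-.5+220,(y+.5)/4-.5+150)
P={}
for n,x,y,z in [("hub",420,270,.076),("plate",420.5,286,.02),("green",245,281,.03),("yellow",594,270,.03),("nose",488,445,.07),("bax",127,275,.055),("knob",101,412,.063),("fit",290,528,.048),("post",712,122,.01),("cover",765,278,.03),("scd",612,505,.012),("pin",69,260,.05)]:
    P[n]=world("top",f(x,y),z);print(n,P[n].round(4))
c=(P["hub"]+P["plate"])/2
for n in P:
    d=(P[n]-c)[:2];print(n,np.hypot(*d).round(4),np.degrees(np.arctan2(d[1],d[0])).round(1))
d=(P["knob"]-P["bax"])[:2];print("lever",np.hypot(*d),np.degrees(np.arctan2(d[1],d[0])))
print("scene",world("scene",(314,197),.076),"green",world("scene",(334,183),.03))
E
```

```text
hub [ 0.5601 -0.0444  0.076 ]
plate [ 0.5576 -0.0471  0.02  ]
green [0.5562 0.063  0.03  ]
yellow [ 0.5697 -0.1557  0.03  ]
nose [ 0.4572 -0.0876  0.07  ]
bax [0.5544 0.1335 0.055 ]
knob [0.4704 0.1438 0.063 ]
fit [0.405 0.029 0.048]
post [ 0.6724 -0.2356  0.01  ]
cover [ 0.5677 -0.2646  0.03  ]
scd [ 0.4237 -0.1709  0.012 ]
pin [0.5633 0.1704 0.05  ]
hub 0.0018 48.4
plate 0.0018 -131.6
green 0.1088 91.4
yellow 0.1105 -84.4
nose 0.1099 -157.7
bax 0.1793 91.4
knob 0.2092 115.0
fit 0.171 154.1
post 0.2212 -59.1
cover 0.2191 -87.7
scd 0.1842 -137.2
pin 0.2161 88.8
lever 0.08470944817248591 173.0194206030717
scene [ 0.56069859 -0.04648254  0.076     ] green [0.55677351 0.06011302 0.03      ]
```

```bash
cat >>h.py <<'E'
def rows(start,way,out=True):
    """start,way: (x,y,z m, yaw of tool y deg); way entries carry n rows. Prints shift rows in tool axes."""
    p0=np.array(start[:3]);a=np.radians(start[3]);c,s=np.cos(a),np.sin(a)
    R=np.array([[-s,c,0],[c,s,0],[0,0,-1.]]).T
    R=np.array([[-s,c,0],[c,s,0],[0,0,-1]]).T
    r=[]
    for w in way:
        d=R.T@(np.array(w[:3])-p0)*100
        r.append([round(float(v),1) for v in d]+[0,0,round(start[3]-w[3],0),-1])
    print(str([r]).replace(" ",""))
    p=p0+R@np.array(r[-1][:3])/100
    print("commanded end",p.round(4).tolist()+[round(start[3]-r[-1][5],3)])
def lerp(a,b,n): return [tuple(np.array(a)+(np.array(b)-np.array(a))*i/n) for i in range(1,n+1)]
E
python3 - <<'E'
from h import *
s=(.179,-.599,.234,-73.396); a=(.499,-.115,.234,22.3)
rows(s,lerp(s,a,14)+lerp(a,(.499,-.115,.058,22.3),4)+[(.499,-.115,.058,22.3)]*2)
E
```

```text
[[[3.2,-2.7,0.0,0,0,np.float64(-7.0),-1],[6.4,-5.3,0.0,0,0,np.float64(-14.0),-1],[9.5,-8.0,0.0,0,0,np.float64(-21.0),-1],[12.7,-10.6,0.0,0,0,np.float64(-27.0),-1],[15.9,-13.3,0.0,0,0,np.float64(-34.0),-1],[19.1,-16.0,0.0,0,0,np.float64(-41.0),-1],[22.2,-18.6,0.0,0,0,np.float64(-48.0),-1],[25.4,-21.3,0.0,0,0,np.float64(-55.0),-1],[28.6,-23.9,0.0,0,0,np.float64(-62.0),-1],[31.8,-26.6,0.0,0,0,np.float64(-68.0),-1],[35.0,-29.3,0.0,0,0,np.float64(-75.0),-1],[38.1,-31.9,0.0,0,0,np.float64(-82.0),-1],[41.3,-34.6,0.0,0,0,np.float64(-89.0),-1],[44.5,-37.2,0.0,0,0,np.float64(-96.0),-1],[44.5,-37.2,4.4,0,0,np.float64(-96.0),-1],[44.5,-37.2,8.8,0,0,np.float64(-96.0),-1],[44.5,-37.2,13.2,0,0,np.float64(-96.0),-1],[44.5,-37.2,17.6,0,0,np.float64(-96.0),-1],[44.5,-37.2,17.6,0,0,-96.0,-1],[44.5,-37.2,17.6,0,0,-96.0,-1]]]
commanded end [0.4991, -0.1154, 0.058, 22.604]
```

apply_moves:
  steps:
    - [[3.2,-2.7,0,0,0,-7,-1],[6.4,-5.3,0,0,0,-14,-1],[9.5,-8,0,0,0,-21,-1],[12.7,-10.6,0,0,0,-27,-1],[15.9,-13.3,0,0,0,-34,-1],[19.1,-16,0,0,0,-41,-1],[22.2,-18.6,0,0,0,-48,-1],[25.4,-21.3,0,0,0,-55,-1],[28.6,-23.9,0,0,0,-62,-1],[31.8,-26.6,0,0,0,-68,-1],[35,-29.3,0,0,0,-75,-1],[38.1,-31.9,0,0,0,-82,-1],[41.3,-34.6,0,0,0,-89,-1],[44.5,-37.2,0,0,0,-96,-1],[44.5,-37.2,0,0,0,-96,-1],[44.5,-37.2,4.4,0,0,-96,-1],[44.5,-37.2,8.8,0,0,-96,-1],[44.5,-37.2,8.8,0,0,-96,-1],[44.5,-37.2,8.8,0,0,-96,-1]]

```text
time_s: 2.48
position: [0.4992, -0.1162, 0.1465]
tcp_rot: [[-0.383, 0.924, 0.001], [0.924, 0.383, -0.001], [-0.001, 0.001, -1.0]]
force: [0.2, -0.1, 0.4]
opening: 0.008
grasp_force: 0.0
```

```bash
sed -i 's/\[0,0,round(start\[3\]-w\[3\],0),-1\]/[0,0,round(float(start[3]-w[3])),-1]/' h.py; cat >>h.py <<'E'
C=np.array([.559,-.046])
def arc(phi,d,z=.058,r=.08):
    a=np.radians(phi);p=C+r*np.array([np.cos(a),np.sin(a)])+d*np.array([-np.sin(a),np.cos(a)])
    return (p[0],p[1],z,phi-180)
E
python3 - <<'E'
from h import *
s=(.4991,-.1154,.146,22.604);b=(*s[:2],.058,s[3]);c=arc(202.3,.017)
rows(s,lerp(s,b,3)+[b]+lerp(b,c,4)+[arc(p,.0145) for p in np.arange(200,159,-3.5)])
E
```

```text
[[[0.0,0.0,2.9,0,0,0,-1],[0.0,0.0,5.9,0,0,0,-1],[0.0,0.0,8.8,0,0,0,-1],[0.0,0.0,8.8,0,0,0,-1],[0.6,0.0,8.8,0,0,0,-1],[1.2,0.1,8.8,0,0,0,-1],[1.8,0.1,8.8,0,0,0,-1],[2.4,0.2,8.8,0,0,0,-1],[3.0,0.1,8.8,0,0,3,-1],[3.5,0.1,8.8,0,0,6,-1],[4.0,0.1,8.8,0,0,10,-1],[4.5,0.1,8.8,0,0,13,-1],[5.0,0.1,8.8,0,0,17,-1],[5.5,0.2,8.8,0,0,20,-1],[6.0,0.3,8.8,0,0,24,-1],[6.5,0.4,8.8,0,0,27,-1],[6.9,0.6,8.8,0,0,31,-1],[7.4,0.8,8.8,0,0,34,-1],[7.8,1.0,8.8,0,0,38,-1],[8.3,1.2,8.8,0,0,41,-1]]]
commanded end [0.4783, -0.0342, 0.058, -18.396]
```

apply_moves:
  steps:
    - [[0,0,2.9,0,0,0,-1],[0,0,5.9,0,0,0,-1],[0,0,8.8,0,0,0,-1],[0,0,8.8,0,0,0,-1],[0.6,0,8.8,0,0,0,-1],[1.2,0.1,8.8,0,0,0,-1],[1.8,0.1,8.8,0,0,0,-1],[2.4,0.2,8.8,0,0,0,-1],[3,0.1,8.8,0,0,3,-1],[3.5,0.1,8.8,0,0,6,-1],[4,0.1,8.8,0,0,10,-1],[4.5,0.1,8.8,0,0,13,-1],[5,0.1,8.8,0,0,17,-1],[5.5,0.2,8.8,0,0,20,-1],[6,0.3,8.8,0,0,24,-1],[6.5,0.4,8.8,0,0,27,-1],[6.9,0.6,8.8,0,0,31,-1],[7.4,0.8,8.8,0,0,34,-1],[7.8,1,8.8,0,0,38,-1],[8.3,1.2,8.8,0,0,41,-1]]

```text
time_s: 4.97
position: [0.4781, -0.0338, 0.0577]
tcp_rot: [[0.317, 0.948, 0.001], [0.948, -0.317, -0.0], [-0.0, 0.001, -1.0]]
force: [0.6, -1.2, -0.6]
opening: 0.004
grasp_force: 0.5
```

```bash
python3 - <<'E'
from h import *
cv2.imwrite("pics/w1.png",bot.capture("wrist"));cv2.imwrite("pics/top1.png",bot.capture("top"))
a=cv2.imread("pics/w1.png");b=cv2.resize(cv2.imread("pics/top1.png")[150:300,220:420],None,fx=3,fy=3)
o=np.zeros((600,700,3),np.uint8);o[:450,:600]=b
cv2.imwrite("pics/v1.png",np.hstack([cv2.resize(b,(427,320)),cv2.resize(a,(373,320))]))
s=(.4783,-.0342,.058,-18.396)
rows(s,[arc(p,.0145) for p in np.arange(158,104,-3)])
E
```

```text
[[[0.5,-0.0,0.0,0,0,4,-1],[0.9,-0.1,0.0,0,0,7,-1],[1.3,-0.1,0.0,0,0,10,-1],[1.8,-0.1,0.0,0,0,13,-1],[2.2,-0.1,0.0,0,0,16,-1],[2.6,-0.0,0.0,0,0,19,-1],[3.0,0.1,0.0,0,0,22,-1],[3.4,0.2,0.0,0,0,25,-1],[3.8,0.3,0.0,0,0,28,-1],[4.3,0.4,0.0,0,0,31,-1],[4.6,0.6,0.0,0,0,34,-1],[5.0,0.7,0.0,0,0,37,-1],[5.4,0.9,0.0,0,0,40,-1],[5.8,1.2,0.0,0,0,43,-1],[6.1,1.4,0.0,0,0,46,-1],[6.5,1.7,0.0,0,0,49,-1],[6.8,1.9,0.0,0,0,52,-1],[7.1,2.2,0.0,0,0,55,-1]]]
commanded end [0.5216, 0.0262, 0.058, -73.396]
```

View pics/v1.png

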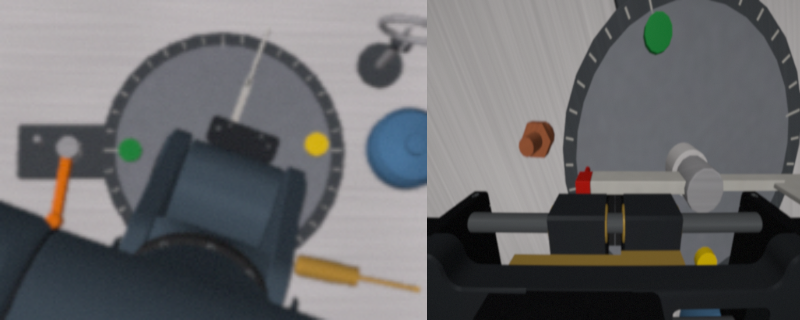

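The left (top) view shows the vane being pushed as planned: the tail is now at the upper right and the bar runs along the fingers. The right (wrist) view shows the red nose near the fingers at (585,182), with green ahead at (658,32). I'll keep going along the arc.

apply_moves:
  steps:
    - [[0.5,0,0,0,0,4,-1],[0.9,-0.1,0,0,0,7,-1],[1.3,-0.1,0,0,0,10,-1],[1.8,-0.1,0,0,0,13,-1],[2.2,-0.1,0,0,0,16,-1],[2.6,0,0,0,0,19,-1],[3,0.1,0,0,0,22,-1],[3.4,0.2,0,0,0,25,-1],[3.8,0.3,0,0,0,28,-1],[4.3,0.4,0,0,0,31,-1],[4.6,0.6,0,0,0,34,-1],[5,0.7,0,0,0,37,-1],[5.4,0.9,0,0,0,40,-1],[5.8,1.2,0,0,0,43,-1],[6.1,1.4,0,0,0,46,-1],[6.5,1.7,0,0,0,49,-1],[6.8,1.9,0,0,0,52,-1],[7.1,2.2,0,0,0,55,-1],[7.1,2.2,0,0,0,55,-1]]

```text
time_s: 7.45
position: [0.5211, 0.0266, 0.0575]
tcp_rot: [[0.958, 0.287, -0.0], [0.287, -0.958, 0.0], [-0.0, -0.0, -1.0]]
force: [0.2, -0.5, 0.7]
opening: 0.001
grasp_force: 0.0
```

```bash
python3 - <<'E'
from h import *
w=bot.capture("wrist");t=bot.capture("top");m=bot.camera_model("wrist")
print(m)
cv2.imwrite("pics/w2.png",w);cv2.imwrite("pics/top2.png",t)
cv2.imwrite("pics/v2.png",cv2.convertScaleAbs(np.vstack([cv2.resize(w,(640,400))[:330],cv2.resize(t[170:270,240:400],(640,400))])[:600],alpha=1.4))
E
```

```text
{'intrinsics': array([[281.30913174,   0.        , 322.0521446 ],
       [  0.        , 281.30913174, 195.67236782],
       [  0.        ,   0.        ,   1.        ]]), 'k1': -0.018443291638797838, 'R': array([[ 0.28658012, -0.95805564, -0.00110485],
       [-0.91569442, -0.27424751,  0.29375504],
       [-0.28173668, -0.08317265, -0.95588009]]), 't': array([-0.12458377,  0.5020816 ,  0.37195041])}
```

View pics/v2.png

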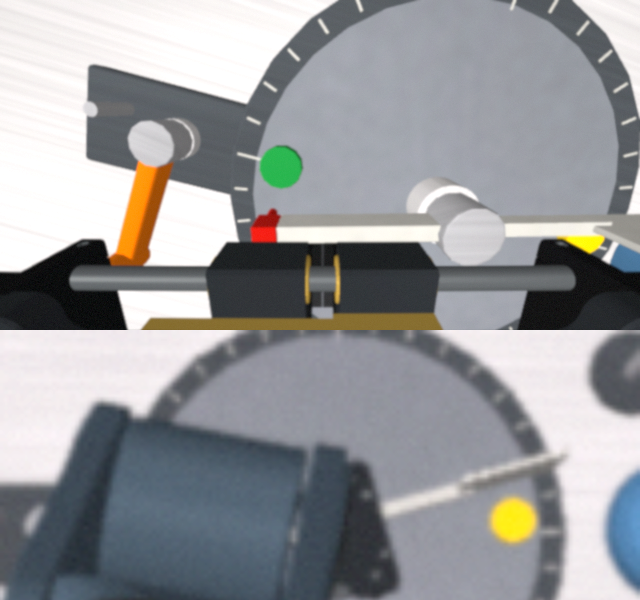

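The wrist view shows green (281,167), hub top (472,237) and the red nose at about (264,232), which leaves roughly 15° to go. The lever, pin and discs are clear.

```bash
python3 - <<'E'
from h import *
m=bot.camera_model("wrist");print("cam",-m["R"].T@m["t"])
g=world("wrist",(281,167),.03);h=world("wrist",(472,237),.076)
print("green",g,"hub",h)
for q in [(264,231),(264,236),(278,230)]:
    n=world("wrist",q,.07);d=n-h;e=n[:2]-C;print(n,np.degrees(np.arctan2(d[1],d[0])),np.degrees(np.arctan2(e[1],e[0])),np.hypot(*e))
for c in(h[:2],C):
    d=g[:2]-c;print("green ang",np.degrees(np.arctan2(d[1],d[0])),np.hypot(*d))
s=(.5216,.0262,.058,-73.396)
rows(s,[arc(p,.0145) for p in np.arange(105,92.9,-1)])
E
```

```text
cam [0.60024863 0.04927255 0.20791334]
green [0.55869859 0.0645589  0.03      ] hub [ 0.56219443 -0.04279995  0.076     ]
[0.53178741 0.06132242 0.07      ] 106.27947284653202 104.22801604723014 0.11071868351535709
[0.52893301 0.06065682 0.07      ] 107.82263387055819 105.74336056969926 0.110813817506176
[0.53450778 0.05429153 0.07      ] 105.91605659667093 103.72360828978503 0.10323885263069167
green ang 91.8650195297289 0.10741575777436704
green ang 90.15620282995555 0.11055931414596726
[[[0.3,-0.0,0.0,0,0,2,-1],[0.4,-0.1,0.0,0,0,3,-1],[0.6,-0.1,0.0,0,0,4,-1],[0.7,-0.1,0.0,0,0,5,-1],[0.9,-0.1,0.0,0,0,6,-1],[1.0,-0.1,0.0,0,0,7,-1],[1.1,-0.1,0.0,0,0,8,-1],[1.3,-0.1,0.0,0,0,9,-1],[1.4,-0.1,0.0,0,0,10,-1],[1.6,-0.1,0.0,0,0,11,-1],[1.7,-0.1,0.0,0,0,12,-1],[1.9,-0.1,0.0,0,0,13,-1],[2.0,-0.1,0.0,0,0,14,-1]]]
commanded end [0.5405, 0.0329, 0.058, -87.396]
```

apply_moves:
  steps:
    - [[0.3,0,0,0,0,2,-1],[0.4,-0.1,0,0,0,3,-1],[0.6,-0.1,0,0,0,4,-1],[0.7,-0.1,0,0,0,5,-1],[0.9,-0.1,0,0,0,6,-1],[1,-0.1,0,0,0,7,-1],[1.1,-0.1,0,0,0,8,-1],[1.3,-0.1,0,0,0,9,-1],[1.4,-0.1,0,0,0,10,-1],[1.6,-0.1,0,0,0,11,-1],[1.7,-0.1,0,0,0,12,-1],[1.8,-0.1,0,0,0,13,-1],[1.8,-0.1,0,0,0,13,-1]]

```text
time_s: 9.18
position: [0.5384, 0.0325, 0.0576]
tcp_rot: [[0.998, 0.063, 0.0], [0.063, -0.998, -0.0], [0.0, 0.0, -1.0]]
force: [-1.1, 1.0, -0.3]
opening: 0.005
grasp_force: 0.2
```

```bash
python3 - <<'E'
from h import *
w=bot.capture("wrist");cv2.imwrite("pics/w3.png",w)
cv2.imwrite("pics/v3.png",cv2.convertScaleAbs(cv2.resize(w[100:300,200:400],(600,600),interpolation=cv2.INTER_CUBIC),alpha=1.3))
E
```

```text
(no output)
```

View pics/v3.png

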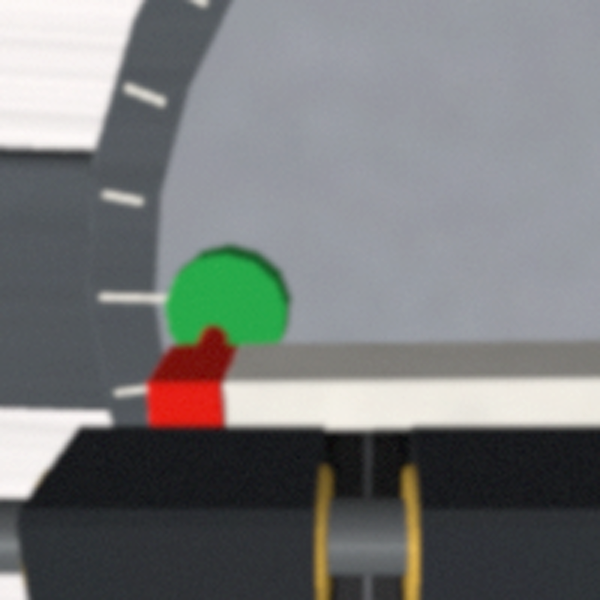

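The nose (red top face's far edge at about (187,381) in the crop, pin tip at (213,333)) is just short of the green centre at about (228,305). I'll compute what is left.

```bash
python3 - <<'E'
from h import *
f=lambda x,y:((x+.5)/3-.5+200,(y+.5)/3-.5+100)
A=lambda p:(p[:2].round(4),np.degrees(np.arctan2(p[1]-C[1],p[0]-C[0])).round(2),np.hypot(*(p[:2]-C)).round(4))
for n,x,y,z in [("green",228,308,.03),("greenL",166,302,.03),("greenR",290,302,.03),("pin",213,331,.034),("far70a",148,383,.07),("far70b",225,381,.07),("far50",172,347,.05),("far50b",234,347,.05),("far70in",580,377,.07),("tick",132,297,.02)]:
    p=world("wrist",f(x,y),z); print(n,*A(p))
E
```

```text
green [0.5596 0.0646] 89.71 0.1106
greenL [0.5601 0.0783] 89.49 0.1243
greenR [0.5618 0.0508] 88.32 0.0969
pin [0.5554 0.0672] 91.82 0.1132
far70a [0.5584 0.0724] 90.31 0.1184
far70b [0.5596 0.0588] 89.66 0.1048
far50 [0.5575 0.0726] 90.73 0.1186
far50b [0.5583 0.0602] 90.39 0.1062
far70in [ 0.5643 -0.0039] 82.79 0.0424
tick [0.5574 0.0886] 90.67 0.1346
```

apply_moves:
  steps:
    - [[0.1,0,0,0,0,0,-1],[0.2,0,0,0,0,1,-1],[0.3,0,0,0,0,2,-1],[0.3,0,0,0,0,2,-1],[-0.3,0,0,0,0,2,-1],[-2,0,0,0,0,2,-1],[-4,0,0,0,0,2,-1],[-4,0,0,0,0,2,-1]]

```text
time_s: 10.22
position: [0.4964, 0.0301, 0.0575]
tcp_rot: [[1.0, 0.028, -0.002], [0.028, -1.0, 0.0], [-0.002, -0.0, -1.0]]
force: [0.2, 1.0, -0.4]
opening: 0.01
grasp_force: 0.0
```

```bash
python3 - <<'E'
from h import *
w=bot.capture("wrist");cv2.imwrite("pics/w4.png",w)
s=bot.read_state();print(s["position"],s["tcp_rot"][:,1],bot.camera_model("wrist"))
cv2.imwrite("pics/v4.png",cv2.convertScaleAbs(cv2.resize(w[60:260,180:440],(780,600),interpolation=cv2.INTER_CUBIC),alpha=1.3))
E
```

```text
[0.49827141 0.02990039 0.05769625] [ 2.76798488e-02 -9.99616836e-01  8.26352613e-05] {'intrinsics': array([[281.30913174,   0.        , 322.0521446 ],
       [  0.        , 281.30913174, 195.67236782],
       [  0.        ,   0.        ,   1.        ]]), 'k1': -0.018443291638797838, 'R': array([[ 2.71830067e-02, -9.99630066e-01, -9.02640899e-04],
       [-9.55558531e-01, -2.62497075e-02,  2.93630460e-01],
       [-2.93545530e-01, -7.11923257e-03, -9.55918583e-01]]), 't': array([0.01619479, 0.49457493, 0.36959304])}
```

View pics/v4.png

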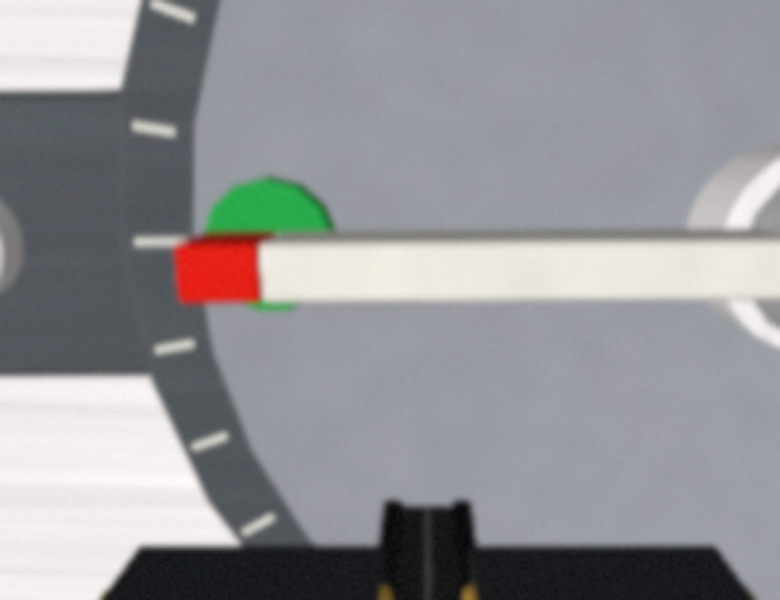

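The fingers are now clear. The red top face is centred at (217,272) in the crop, and the green disc spans x 206–332 and y 178–309.

```bash
python3 - <<'E'
from h import *
f=lambda x,y:((x+.5)/3-.5+180,(y+.5)/3-.5+60)
A=lambda p:(p[:2].round(4),np.degrees(np.arctan2(p[1]-C[1],p[0]-C[0])).round(2),np.hypot(*(p[:2]-C)).round(4))
for n,x,y,z in [("green",269,246,.03),("gtop",269,181,.03),("gbot",270,309,.03),("nose",217,272,.07),("edge+",217,243,.07),("edge-",217,303,.07),("bar in+",700,238,.07),("bar in-",700,298,.07),("tick",155,242,.02),("tickU",154,129,.02),("tickD",174,347,.02)]:
    p=world("wrist",f(x,y),z); print(n,*A(p))
E
```

```text
green [0.5604 0.0644] 89.26 0.1105
gtop [0.5736 0.0641] 82.46 0.1111
gbot [0.5471 0.0646] 96.13 0.1112
nose [0.5605 0.0657] 89.21 0.1117
edge+ [0.5652 0.0655] 86.8 0.1117
edge- [0.5554 0.066 ] 91.83 0.112
bar in+ [ 0.5682 -0.0125] 74.68 0.0347
bar in- [ 0.5584 -0.0137] 90.98 0.0323
tick [0.5595 0.0914] 89.78 0.1374
tickU [0.5833 0.0901] 79.88 0.1383
tickD [0.5359 0.0886] 99.74 0.1366
```

Nose and green agree to about 0.1 mm tangentially, so the vane is done. Next is the lever.

```bash
cat >>h.py <<'E'
def larc(phi,d,z=.042,r=.055):
    a=np.radians(phi);p=np.array([.5545,.134])+r*np.array([np.cos(a),np.sin(a)])+d*np.array([-np.sin(a),np.cos(a)])
    return (p[0],p[1],z,phi-180)
E
python3 - <<'E'
from h import *
s=(.4987,.0298,.058,-88.396);m=(.485,.06,.058,-20);b=larc(173,.035)
rows(s,lerp(s,m,7)+lerp(m,b,3)+[b]+lerp(b,larc(173,.018),2)+[larc(p,.0155) for p in np.arange(170,142,-4)])
E
```

```text
[[[-0.2,-0.4,0.0,0,0,-10,-1],[-0.4,-0.9,0.0,0,0,-20,-1],[-0.6,-1.3,0.0,0,0,-29,-1],[-0.7,-1.7,0.0,0,0,-39,-1],[-0.9,-2.2,0.0,0,0,-49,-1],[-1.1,-2.6,0.0,0,0,-59,-1],[-1.3,-3.1,0.0,0,0,-68,-1],[-0.9,-4.6,0.5,0,0,-73,-1],[-0.5,-6.1,1.1,0,0,-77,-1],[-0.1,-7.6,1.6,0,0,-81,-1],[-0.1,-7.6,1.6,0,0,-81,-1],[0.0,-8.5,1.6,0,0,-81,-1],[0.2,-9.3,1.6,0,0,-81,-1],[0.2,-9.8,1.6,0,0,-78,-1],[0.2,-10.2,1.6,0,0,-74,-1],[0.2,-10.6,1.6,0,0,-70,-1],[0.2,-11.0,1.6,0,0,-66,-1],[0.3,-11.4,1.6,0,0,-62,-1],[0.4,-11.8,1.6,0,0,-58,-1],[0.5,-12.2,1.6,0,0,-54,-1]]]
commanded end [0.5003, 0.1519, 0.042, -34.396]
```

apply_moves:
  steps:
    - [[-0.2,-0.4,0,0,0,-10,-1],[-0.4,-0.9,0,0,0,-20,-1],[-0.6,-1.3,0,0,0,-29,-1],[-0.7,-1.7,0,0,0,-39,-1],[-0.9,-2.2,0,0,0,-49,-1],[-1.1,-2.6,0,0,0,-59,-1],[-1.3,-3.1,0,0,0,-68,-1],[-0.9,-4.6,0.5,0,0,-73,-1],[-0.5,-6.1,1.1,0,0,-77,-1],[-0.1,-7.6,1.6,0,0,-81,-1],[-0.1,-7.6,1.6,0,0,-81,-1],[0,-8.5,1.6,0,0,-81,-1],[0.2,-9.3,1.6,0,0,-81,-1],[0.2,-9.8,1.6,0,0,-78,-1],[0.2,-10.2,1.6,0,0,-74,-1],[0.2,-10.6,1.6,0,0,-70,-1],[0.2,-11,1.6,0,0,-66,-1],[0.3,-11.4,1.6,0,0,-62,-1],[0.4,-11.8,1.6,0,0,-58,-1],[0.5,-12.2,1.6,0,0,-54,-1]]

```text
time_s: 12.78
position: [0.5, 0.152, 0.0418]
tcp_rot: [[0.567, 0.824, 0.0], [0.824, -0.567, -0.001], [-0.0, 0.001, -1.0]]
force: [0.1, -1.8, 0.9]
opening: 0.003
grasp_force: 0.8
```

```bash
python3 - <<'E'
from h import *
cv2.imwrite("pics/w5.png",bot.capture("wrist"))
s=(.5003,.1519,.042,-34.396)
rows(s,[larc(p,.0155) for p in np.arange(142,89.5,-3.5)])
E
```

```text
[[[0.4,-0.1,0.0,0,0,4,-1],[0.7,-0.2,0.0,0,0,7,-1],[1.1,-0.2,0.0,0,0,11,-1],[1.4,-0.2,0.0,0,0,14,-1],[1.8,-0.2,0.0,0,0,18,-1],[2.1,-0.2,0.0,0,0,21,-1],[2.5,-0.2,0.0,0,0,25,-1],[2.8,-0.1,0.0,0,0,28,-1],[3.1,-0.0,0.0,0,0,32,-1],[3.5,0.1,0.0,0,0,35,-1],[3.8,0.2,0.0,0,0,39,-1],[4.1,0.4,0.0,0,0,42,-1],[4.4,0.5,0.0,0,0,46,-1],[4.7,0.7,0.0,0,0,49,-1],[5.0,0.9,0.0,0,0,53,-1]]]
commanded end [0.536, 0.1881, 0.042, -87.396]
```

View pics/w5.png

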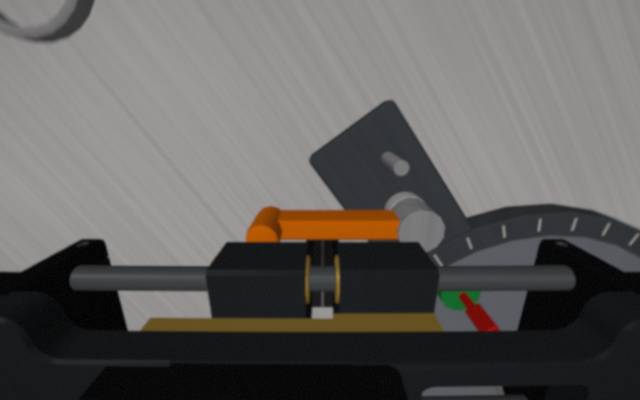

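The wrist view shows the lever lying along the fingers (knob (265,225), pivot (415,225), stop pin (397,163)), and the nose is still at the green disc. I'll push on to the stop.

apply_moves:
  steps:
    - [[0.4,-0.1,0,0,0,4,-1],[0.7,-0.2,0,0,0,7,-1],[1.1,-0.2,0,0,0,11,-1],[1.4,-0.2,0,0,0,14,-1],[1.8,-0.2,0,0,0,18,-1],[2.1,-0.2,0,0,0,21,-1],[2.5,-0.2,0,0,0,25,-1],[2.8,-0.1,0,0,0,28,-1],[3.1,0,0,0,0,32,-1],[3.5,0.1,0,0,0,35,-1],[3.8,0.2,0,0,0,39,-1],[4.1,0.4,0,0,0,42,-1],[4.4,0.5,0,0,0,46,-1],[4.7,0.7,0,0,0,49,-1],[4.9,0.8,0,0,0,51,-1],[4.9,0.8,0,0,0,51,-1]]

```text
time_s: 14.82
position: [0.5336, 0.188, 0.0414]
tcp_rot: [[0.997, 0.081, -0.001], [0.081, -0.997, -0.0], [-0.001, 0.0, -1.0]]
force: [-1.2, -1.3, -0.6]
opening: 0.0
grasp_force: 0.8
```

apply_moves:
  steps:
    - [[0.1,0,0,0,0,1,-1],[0.2,0,0,0,0,2,-1],[0.3,0,0,0,0,3,-1],[0.3,0,0,0,0,3,-1]]

```text
time_s: 15.32
position: [0.5354, 0.1886, 0.0414]
tcp_rot: [[1.0, 0.028, -0.004], [0.028, -1.0, 0.0], [-0.004, -0.0, -1.0]]
force: [-4.7, 3.0, 1.7]
opening: 0.004
grasp_force: 2.3
```

apply_moves:
  steps:
    - [[0.1,0,0,0,0,0,-1],[0.2,0,0,0,0,0,-1],[0.2,0,0,0,0,0,-1]]

```text
time_s: 15.7
position: [0.5355, 0.1886, 0.0414]
tcp_rot: [[1.0, 0.028, -0.007], [0.028, -1.0, -0.0], [-0.007, -0.0, -1.0]]
force: [-8.5, 1.3, 4.1]
opening: 0.004
grasp_force: 3.8
```

The force rose from 4.7 to 8.5 N without further motion, so the lever is on its stop. I'll back off, rise and look.

apply_moves:
  steps:
    - [[-0.3,0,0,0,0,0,-1],[-2,0,0,0,0,0,-1],[-5,0,0,0,0,0,-1],[-7,0,0,0,0,0,-1],[-7,0,-5,0,0,0,-1],[-7,0,-10,0,0,0,-1],[-7,0,-15,0,0,0,-1],[-7,0,-20,0,0,0,-1],[-8,-5,-20,0,0,0,-1],[-9,-10,-20,0,0,0,-1],[-10,-15,-20,0,0,0,-1],[-10,-20,-20,0,0,0,-1],[-10,-20,-20,0,0,0,-1],[-10,-20,-20,0,0,0,-1]]

```text
time_s: 17.45
position: [0.4341, 0.3851, 0.2417]
tcp_rot: [[1.0, 0.028, 0.001], [0.028, -1.0, -0.0], [0.001, 0.0, -1.0]]
force: [-0.4, -1.0, -0.5]
opening: 0.006
grasp_force: 0.0
```

```bash
python3 - <<'E'
from h import *
t=bot.capture("top")
cv2.imwrite("pics/crop6.png",cv2.convertScaleAbs(cv2.resize(t[150:300,220:420],None,fx=4,fy=4,interpolation=cv2.INTER_CUBIC),alpha=1.6))
E
```

```text
(no output)
```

View pics/crop6.png

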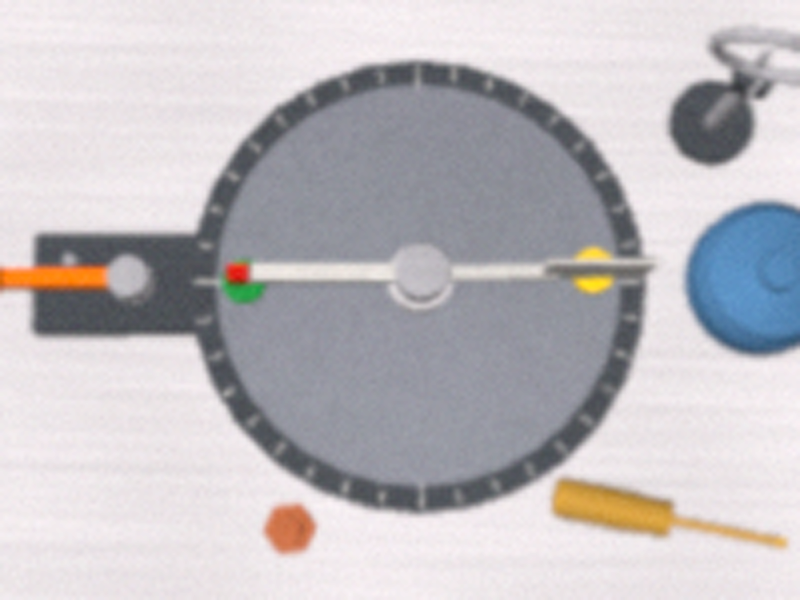

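The top view shows the lever pointing straight out along the tongue and the nose at (237,273) over green (245,281, offset by parallax). The other things are where they were. One numeric check before handing in.

```bash
python3 - <<'E'
from h import *
f=lambda x,y:((x+.5)/4-.5+220,(y+.5)/4-.5+150)
print(world("top",f(237,273),.07),world("top",f(245,281),.03))
E
```

```text
[0.55573491 0.06545529 0.07      ] [0.55617603 0.06304285 0.03      ]
```

Tangential error is about 0.5 mm, so I'm handing in.

```bash
python3 -c "
from rig import bot
print(bot.hand_in())"
```

```text
the job is handed in; nothing more can be done
None
```

The job is handed in at about 17.5 s: the vane's red nose stands over the green disc (about 0.5 mm off by the top camera), the brake lever is on its stop pointing away from the vane, and nothing else near the rig appears to have moved in the last top view, which did not take in the jar or the spare bezel.

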